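Find the weight case that rattles

TASK

Lift the lid off the steel tray by its handle and set it down on the rubber mat. One of the three weight cases in the tray has its weight loose inside: pick the cases up and shake them in the air to find the one that rattles, standing any sound one back upright in the tray. Present the rattling case: finish while still holding it, upright and steady, about 20 cm above the bench and out past the far long side of the tray.

Things in the scene. Friction and masses are not known exactly. Their poses are not given: they have to be found in the camera images.
- tray: open stainless steel tray, fixed, 152 (x) x 292 (y) mm, 48 mm high, walls and floor 3 mm, with a rim flange (172 x 312 mm over all). Origin at the centre of its underside, on the bench; y along its length and the row of three cases (about 86 mm apart), x across it, away from the robot (yaw within 0.25 rad): its far long side is on +x
- mat: flat grey-black rubber bench mat 210 x 340 mm, 2 mm thick, fixed, empty at the start, at the other side of the bench from the tray (tray and mat may be either way round). Origin at the centre of its underside; y along its length (yaw within 0.25 rad)
- lid: loose stainless steel lid of the tray, 162 x 302 mm, a 39 mm deep inverted pan, 0.42 kg; at the start it lies on the tray's rim and hides the cases. Origin at the centre of its open underside, z up; y along its length. A black bar handle stands on top of it
- lid_grip (a point): centre of the lid's handle, 73 mm above the lid's underside: a straight black bar 110 mm long along the lid's y axis, 10 mm wide (across x) and 12 mm high, on two posts, with 26 mm of free space beneath it
- case_a: one of three identical sealed round black plastic weight cases with a knurled screw cap, 60 mm in diameter (61 over the cap), 78 mm high, 0.57 to 0.66 kg (mass tells nothing). Origin: underside centre, z up its axis. Stands on the tray floor, in the row: the +y end. If it is the loose one, the 500 g weight has 16 mm play sideways, 10 along: shaken sideways it knocks and stops at the wall it ran to, shifting the wrist moment by 0.08 N m from side to side
- case_b: one of three identical sealed round black plastic weight cases with a knurled screw cap, 60 mm in diameter (61 over the cap), 78 mm high, 0.57 to 0.66 kg (mass tells nothing). Origin: underside centre, z up its axis. Stands on the tray floor, in the row: the middle. Loose or sound like the others
- case_c: one of three identical sealed round black plastic weight cases with a knurled screw cap, 60 mm in diameter (61 over the cap), 78 mm high, 0.57 to 0.66 kg (mass tells nothing). Origin: underside centre, z up its axis. Stands on the tray floor, in the row: the -y end. Loose or sound like the others
- beaker: glass beaker 70 mm in diameter, 92 mm high, loose, a bystander that stays where it is. Origin at the centre of its underside
- jar: white plastic jar 60 mm in diameter, 115 mm high, loose, a bystander that stays where it is. Origin at the centre of its underside
- dishes: stack of three round plastic dishes, 90 mm in diameter, 47 mm high, loose, a bystander that stays where it is. Origin at the centre of its underside

How it is judged:
On the way, in this order (a step that is already met when the one before it is completed fails the run):
1. the lid has been lifted off the tray and lies flat on the mat, let go (horizontal distance between lid and mat below 0.07 m and height (world z) of lid below 0.008 m and angle between lid's own z axis and vertical below 0.05 rad and linear speed of lid below 0.03 m/s and contact force between the fingers and lid below 0.2 N), for 0.2 s.
2. the case with the loose weight has been lifted clear of the tray floor and shaken so that the weight knocks in it (((distance between weight_c0 and case_a below 0.065 m and height (world z) of case_a above 0.03 m and contact force between weight_c0 and case_a above 9 N) or (distance between weight_c0 and case_b below 0.065 m and height (world z) of case_b above 0.03 m and contact force between weight_c0 and case_b above 9 N) or (distance between weight_c0 and case_c below 0.065 m and height (world z) of case_c above 0.03 m and contact force between weight_c0 and case_c above 9 N))).
At the end, for the whole second after the job is handed in: the rattling case is gripped, upright (0.3 rad), steady, underside 0.13-0.35 m above the bench, axis over 0.105 m beyond the tray centre along tray +x and within 0.2 m along y; the two sound cases stand upright on the tray floor, untouched; lid flat on the mat, centres within 0.07 m (((distance between weight_c0 and case_a below 0.065 m and x of case_a in the frame of tray above 0.105 m and y of case_a in the frame of tray between -0.2 and 0.2 m and height (world z) of case_a between 0.13 and 0.35 m and angle between case_a's own z axis and vertical below 0.3 rad and linear speed of case_a below 0.05 m/s and contact force between the fingers and case_a above 2 N and (x of case_b in the frame of tray between -0.05 and 0.05 m and y of case_b in the frame of tray between -0.118 and 0.118 m and height (world z) of case_b below 0.008 m and angle between case_b's own z axis and vertical below 0.1 rad and linear speed of case_b below 0.03 m/s and contact force between the fingers and case_b below 0.2 N) and (x of case_c in the frame of tray between -0.05 and 0.05 m and y of case_c in the frame of tray between -0.118 and 0.118 m and height (world z) of case_c below 0.008 m and angle between case_c's own z axis and vertical below 0.1 rad and linear speed of case_c below 0.03 m/s and contact force between the fingers and case_c below 0.2 N)) or (distance between weight_c0 and case_b below 0.065 m and x of case_b in the frame of tray above 0.105 m and y of case_b in the frame of tray between -0.2 and 0.2 m and height (world z) of case_b between 0.13 and 0.35 m and angle between case_b's own z axis and vertical below 0.3 rad and linear speed of case_b below 0.05 m/s and contact force between the fingers and case_b above 2 N and (x of case_a in the frame of tray between -0.05 and 0.05 m and y of case_a in the frame of tray between -0.118 and 0.118 m and height (world z) of case_a below 0.008 m and angle between case_a's own z axis and vertical below 0.1 rad and linear speed of case_a below 0.03 m/s and contact force between the fingers and case_a below 0.2 N) and (x of case_c in the frame of tray between -0.05 and 0.05 m and y of case_c in the frame of tray between -0.118 and 0.118 m and height (world z) of case_c below 0.008 m and angle between case_c's own z axis and vertical below 0.1 rad and linear speed of case_c below 0.03 m/s and contact force between the fingers and case_c below 0.2 N)) or (distance between weight_c0 and case_c below 0.065 m and x of case_c in the frame of tray above 0.105 m and y of case_c in the frame of tray between -0.2 and 0.2 m and height (world z) of case_c between 0.13 and 0.35 m and angle between case_c's own z axis and vertical below 0.3 rad and linear speed of case_c below 0.05 m/s and contact force between the fingers and case_c above 2 N and (x of case_a in the frame of tray between -0.05 and 0.05 m and y of case_a in the frame of tray between -0.118 and 0.118 m and height (world z) of case_a below 0.008 m and angle between case_a's own z axis and vertical below 0.1 rad and linear speed of case_a below 0.03 m/s and contact force between the fingers and case_a below 0.2 N) and (x of case_b in the frame of tray between -0.05 and 0.05 m and y of case_b in the frame of tray between -0.118 and 0.118 m and height (world z) of case_b below 0.008 m and angle between case_b's own z axis and vertical below 0.1 rad and linear speed of case_b below 0.03 m/s and contact force between the fingers and case_b below 0.2 N))) and horizontal distance between lid and mat below 0.07 m and height (world z) of lid below 0.008 m and angle between lid's own z axis and vertical below 0.05 rad and linear speed of lid below 0.03 m/s); the arm keeps its last pose, push and grip.
It fails at once if a bystander (beaker, white jar, stack of dishes) is shifted by more than 30 mm or knocked over (distance of any of beaker, jar, dishes from where it was at the start of the episode above 0.03 m or angle between any of beaker, jar, dishes's own z axis and vertical above 0.4 rad).
It also fails if it takes over 72 s, if anything falls off the work surface, if the arm or the gripper's body presses on something with over 40 N, if the wrist force passes 120 N, or if a joint passes its speed limit or range.

ROBOT

A 6-joint arm with a two-finger parallel gripper is mounted at the origin on the work surface. World frame = base frame: x ahead of the robot, y to its left, z up, the work surface at z = 0. Lengths are in m, angles in rad, forces in N, time in s.
With the tool pointing down it reaches from about 0.275 to 0.775 m from the base axis. Payload 14.6 kg.
Tool frame: the origin (TCP) lies midway between the tips of the shut fingers; the grasp point (between the pads) lies 19 mm behind it; z points along the fingers, y is the direction in which the jaws open and shut (so a half turn about z gives the same grasp; the last joint's range is limited). The gripper opens to 85 mm and grips with 20 to 120 N. Pads are 22 mm wide; open, the fingers measure 114 mm over their backs; the gripper's body (76 mm by 85 mm) begins 54 mm behind the grasp point. The pads swing forward as they close: fully open they stand 13 mm farther back than shut.
Start: joints at [1.034, 0.263, -0.048, 1.259, 0, 1.415], TCP at [0.196, 0.487, 0.231] pointing down, gripper open.
Joint ranges: [-2.65, 2.65], [-0.89, 1.7], [-1.18, 1.37], [-2.13, 2.11], [-1.35, 1.29], [-3.14, 3.14]. Speed limits (rad/s): [1.89, 1.89, 2.57, 2.79, 3.14, 3.14].

INTERFACE

Orientations are given as a unit quaternion [x, y, z, w].
In Python, from workcell import manip gives the robot as it stands.
- The arm moves only by the tool apply_moves, never from a script. Its argument "targets" is text: rows parted by semicolons, each of 7 numbers parted by spaces: the opening, from 0 (shut) to 1 (fully open), then the shift along the tool's x, y, z in units of 25 mm (1.0 is 25 mm), then the turn, a rotation vector about the tool's x, y, z in units of 8 degrees (1.0 is 8 degrees). A call has 1 to 8 rows; each row shifts and turns the commanded pose from where the row before left it, along the tool's axes as they then stand; what a row does not reach is not made up. A row lasts 1/10 s, in which the tool goes at most 50 mm and 8.59 degrees, less where a joint would pass 70% of its speed; a pose out of reach is approached as far as the arm can. A call is refused whole if a number of a shift passes 1 or a number of a turn 1, either way. A call with a gripper value outside its range is refused whole. The fingers move at their own pace and stop on an object; the grip force is fixed at half the most. Time passes only in rows, so rows that do not move let the fingers close. It gives the time, the measured TCP pose, the force and the opening at its end, in the units of the state.
- manip.state(): the state, without advancing time (a new reading comes with each control period).
- manip.grab_frame(name): name is "scene" or "top" or "wrist"; returns the picture (400x640x3 uint8, red, green, blue); there is no depth.
- manip.camera_params(name): a dict with "fx", "fy", "cx", "cy" (pixels), "camera_from_world" (4x4, takes a point from world to camera coordinates). Camera axes: x right, y down, z forward; pixel columns grow to the right and rows downward; lengths in m; the calibration is good to about 2 mm. A picture is of the moment at which its call begins: read the wrist's pose just before it. camera_params takes no time and is no camera call; for the wrist camera it gives the pose at the moment of the call.
- manip.sign_off(): hands the job in, once; it reports no verdict.
The state is a dict: "time": time; "q": joint angles; "qvel": joint speeds; "tau": joint torques, N m; "position": TCP position; "orientation": TCP orientation; "ft_force": force on the tool from outside, world axes, zero at the start; "torque": the same for the moment, N m; "grip_width": finger opening in m.
Only numpy, scipy, OpenCV 4.12 (cv2) and the standard library are available. Lean on these libraries where they do the work, as an engineer would, in place of code of your own. Each camera call takes 0.05 s, during which the arm holds its last target. There are 200 camera calls.

## Working session

There is one attempt and no reset: what is moved stays moved. The work goes in short steps, Python scripts to look and compute and a tool call to move; the robot and the scene stay as the last step left them, time stands still between calls to the robot, and variables do not carry over. Pictures are saved under pics/ and viewed, about 8 in all and at most 12, crops included, and the job is handed in when it is done.

Besides the shell and the picture viewer there is one more tool, called after ">>>" as name(argument=value, ...) on one line, values as JSON. apply_moves: Moves the arm, as the interface text tells. Its arguments: {"type":"object","properties":{"targets":{"type":"string"}},"required":["targets"]}

```bash
mkdir -p pics; ls
cat > h.py <<'E'
import numpy as np, cv2
from scipy.spatial.transform import Rotation as R
from workcell import manip
def snap(cam,name):
    P=manip.camera_params(cam); im=manip.grab_frame(cam)
    cv2.imwrite(f'pics/{name}.png',im[:,:,::-1]); return im,P
def ray(P,uv,z):
    uv=np.atleast_2d(uv).astype(float); T=np.linalg.inv(np.array(P['camera_from_world']))
    d=np.c_[(uv[:,0]-P['cx'])/P['fx'],(uv[:,1]-P['cy'])/P['fy'],np.ones(len(uv))]@T[:3,:3].T
    o=T[:3,3]; return o+d*((z-o[2])/d[:,2])[:,None]
def proj(P,X):
    X=np.atleast_2d(X); T=np.array(P['camera_from_world']); c=X@T[:3,:3].T+T[:3,3]
    return np.c_[P['fx']*c[:,0]/c[:,2]+P['cx'],P['fy']*c[:,1]/c[:,2]+P['cy']]
def st():
    s=manip.state(); return s
E
python3 - <<'E'
from h import *
for c in('top','scene'):
    im,P=snap(c,c+'0'); print(c,np.round(np.linalg.inv(np.array(P['camera_from_world'])),3).tolist(),P['fx'],P['cx'],P['cy'])
s=st(); print({k:np.round(v,3).tolist() for k,v in s.items()}, np.round(R.from_quat(s['orientation']).as_matrix(),3))
a=cv2.imread('pics/top0.png')
E
```

```text
pics
top [[-0.022, -0.996, 0.091, 0.509], [-1.0, 0.021, -0.011, 0.01], [0.009, -0.091, -0.996, 1.282], [0.0, 0.0, 0.0, 1.0]] 515.3850022089122 325.5658980897696 203.6269434755077
scene [[0.813, 0.476, -0.335, 0.978], [0.582, -0.66, 0.475, -0.502], [0.005, -0.581, -0.814, 0.984], [0.0, 0.0, 0.0, 1.0]] 412.2770475333931 325.16611141575686 199.61954788096318
{'time': 0.1, 'q': [1.034, 0.263, -0.049, 1.259, -0.0, 1.415], 'qvel': [0.001, -0.001, 0.002, -0.001, 0.002, -0.001], 'tau': [0.003, -63.858, 38.506, 0.01, -0.0, -0.0], 'position': [0.196, 0.487, 0.231], 'orientation': [0.19, 0.982, -0.0, -0.0], 'ft_force': [0.155, -0.035, 0.069], 'torque': [-0.061, -0.007, 0.027], 'grip_width': 0.085} [[-0.928  0.373 -0.   ]
 [ 0.373  0.928 -0.001]
 [ 0.    -0.001 -1.   ]]
```

View pics/top0.png

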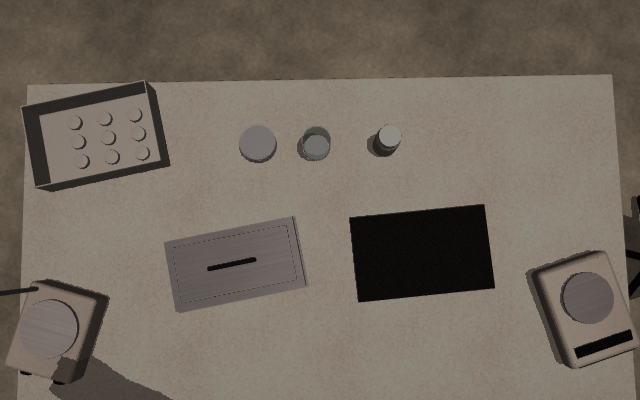

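View pics/scene0.png

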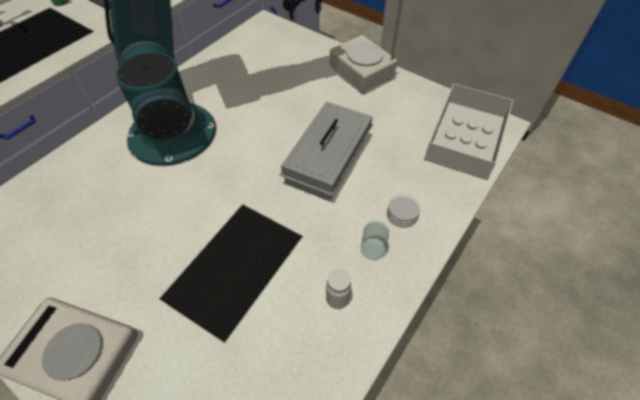

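The top view has +x up and +y left. The lid and tray are at about (235,263), with the handle running (208,268)–(256,260). The mat is at (422,253), and the dishes, beaker and jar stand beyond at (258,143), (316,145) and (388,140).

Run:
```python
from h import *
P=manip.camera_params('top'); g=cv2.imread('pics/top0.png',0)
m=(g<40).astype(np.uint8)
n,l,s,c=cv2.connectedComponentsWithStats(m)
def rect(mask,z,name):
    cs,_=cv2.findContours(mask,cv2.RETR_EXTERNAL,cv2.CHAIN_APPROX_NONE); k=max(cs,key=cv2.contourArea)
    b=cv2.boxPoints(cv2.minAreaRect(k)); X=ray(P,b,z)
    e=[X[1]-X[0],X[2]-X[1]]; L=max(e,key=np.linalg.norm); 
    if L[1]<0:L=-L
    print(name,'px',b.round().tolist(),'centre',X.mean(0).round(4),'sizes',[round(float(np.linalg.norm(a)),4) for a in e],'yaw',round(float(np.arctan2(-L[0],L[1])),3))
for i in range(1,n):
    if s[i,4]>100 and s[i,0]>150 and s[i,0]+s[i,2]<520: print(s[i]); rect((l==i).astype(np.uint8),0.002 if s[i,4]>3000 else .127,'blob')
for n_,uv,z in (('dishes',(258,143),.047),('beaker',(316,145),.05),('jar',(390,136),.115)): print(n_,ray(P,uv,z).round(3))
# lid outline corners eyeballed
print('lid/flange corners',ray(P,[(165,241),(294,217),(306,286),(177,312)],.048).round(3).tolist())
```

```text
[373 137  19  20 129]
blob px [[368.0, 145.0], [375.0, 137.0], [392.0, 152.0], [384.0, 160.0]] centre [ 0.7377 -0.1285  0.127 ] sizes [0.024, 0.0516] yaw -0.784
[  350   204   145    98 11512]
blob px [[349.0, 218.0], [486.0, 203.0], [494.0, 288.0], [358.0, 302.0]] centre [ 0.4999 -0.2395  0.002 ] sizes [0.344, 0.2088] yaw 0.082
[207 257  49  14 237]
blob px [[207.0, 266.0], [255.0, 256.0], [256.0, 261.0], [208.0, 271.0]] centre [0.4848 0.2102 0.127 ] sizes [0.1085, 0.0109] yaw 0.185
dishes [[0.773 0.157 0.047]]
beaker [[0.765 0.017 0.05 ]]
jar [[ 0.769 -0.155  0.115]]
lid/flange corners [[0.54, 0.381, 0.048], [0.591, 0.073, 0.048], [0.427, 0.047, 0.048], [0.373, 0.352, 0.048]]
```

>>> apply_moves(targets="1 0 0 0 0 0 0.91;1 0 0 0 0 0 0.91;1 0 0 0 0 0 0.91;1 0 0 0 0 0 0.91;1 0 0 0 0 0 0.91;1 0 0 0 0 0 0.91;1 0 0 0 0 0 0.9;1 0 0 0 0 0 0.9")

```text
time: 0.9
position: [0.1955, 0.4871, 0.231]
orientation: [0.644, 0.765, -0.0, 0.0]
ft_force: [-0.7, 0.3, 0.3]
grip_width: 0.0854
```

>>> apply_moves(targets="1 -0.8 0.6 0 0 0 0;1 -0.8 0.6 0 0 0 0;1 -0.8 0.6 0 0 0 0;1 -0.8 0.6 0 0 0 0;1 -0.8 0.6 0 0 0 0;1 -0.8 0.6 0 0 0 0;1 -0.8 0.6 0 0 0 0;1 -0.8 0.6 0 0 0 0")

```text
time: 1.7
position: [0.3422, 0.3497, 0.2311]
orientation: [0.642, 0.766, -0.0, -0.0]
ft_force: [-0.7, -0.6, -0.9]
grip_width: 0.0852
```

>>> apply_moves(targets="1 -0.8 0.58 0 0 0 0;1 -0.8 0.58 0 0 0 0;1 -0.8 0.58 0 0 0 0;1 -0.8 0.58 0 0 0 0;1 -0.8 0.58 0 0 0 0;1 -0.8 0.58 0 0 0 0;1 -0.8 0.58 0 0 0 0;1 -0.8 0.58 0 0 0 0")

```text
time: 2.5
position: [0.4843, 0.2124, 0.231]
orientation: [0.643, 0.766, -0.0, -0.0]
ft_force: [0.4, 0.2, -0.6]
grip_width: 0.0851
```

```bash
cat >> h.py <<'E'
def pose():
    s=st(); M=R.from_quat(s['orientation']).as_matrix()
    print('t',round(s['time'],2),'pos',np.round(s['position'],4),'jaw',round(float(np.degrees(np.arctan2(M[1,1],M[0,1]))),2),'tilt',round(float(np.degrees(np.arccos(-M[2,2]))),2),'F',np.round(s['ft_force'],2),'T',np.round(s['torque'],3),'w',round(float(s['grip_width']),4),'q',np.round(s['q'],2)); return s,M
def go(target,jaw=None):
    "delta in move units, in the tool axes after a turn to jaw angle (deg)"
    s,M=pose(); a=np.degrees(np.arctan2(M[1,1],M[0,1])); t=0.
    if jaw is not None:
        t=(a-jaw+90)%180-90; M=M@R.from_rotvec([0,0,np.radians(t)]).as_matrix()
    print('turn units',round(t/8,3),'shift units',np.round(M.T@(np.array(target)-s['position'])/.025,3))
E
python3 - <<'E'
from h import *
pose(); im,P=snap('wrist','w1')
g=cv2.cvtColor(im,cv2.COLOR_RGB2GRAY)
n,l,s,c=cv2.connectedComponentsWithStats((g<45).astype(np.uint8))
for i in range(1,n):
    if s[i,4]>300:
        cs,_=cv2.findContours((l==i).astype(np.uint8),0,1); b=cv2.boxPoints(cv2.minAreaRect(cs[0])); X=ray(P,b,.127)
        print(s[i],b.round().tolist(),X.mean(0).round(4),X.round(3).tolist())
E
```

```text
t 2.5 pos [0.4843 0.2124 0.231 ] jaw 10.04 tilt 0.03 F [ 0.4   0.24 -0.65] T [ 0.078 -0.034  0.005] w 0.0851 q [ 0.26  0.27 -0.04  1.26  0.    1.65]
[ 319  133   12  123 1382] [[319.0, 133.0], [330.0, 133.0], [330.0, 255.0], [319.0, 255.0]] [0.4854 0.2121 0.127 ] [[0.472, 0.264, 0.127], [0.48, 0.266, 0.127], [0.5, 0.16, 0.127], [0.49, 0.158, 0.127]]
[   0  191   53  146 1339] [[-2.0, 191.0], [40.0, 185.0], [60.0, 330.0], [19.0, 336.0]] [0.2339 0.1023 0.127 ] [[0.213, 0.169, 0.127], [0.248, 0.181, 0.127], [0.257, 0.036, 0.127], [0.217, 0.023, 0.127]]
[   0  240   24   93 1035] [[-0.0, 240.0], [23.0, 240.0], [23.0, 332.0], [0.0, 332.0]] [0.2152 0.0758 0.127 ] [[0.21, 0.124, 0.127], [0.23, 0.127, 0.127], [0.222, 0.028, 0.127], [0.2, 0.024, 0.127]]
[    0   243   640   157 53357] [[-0.0, 243.0], [639.0, 243.0], [639.0, 399.0], [0.0, 399.0]] [0.5031 0.0836 0.127 ] [[0.209, 0.121, 0.127], [0.767, 0.219, 0.127], [0.845, 0.055, 0.127], [0.191, -0.061, 0.127]]
```

View pics/w1.png

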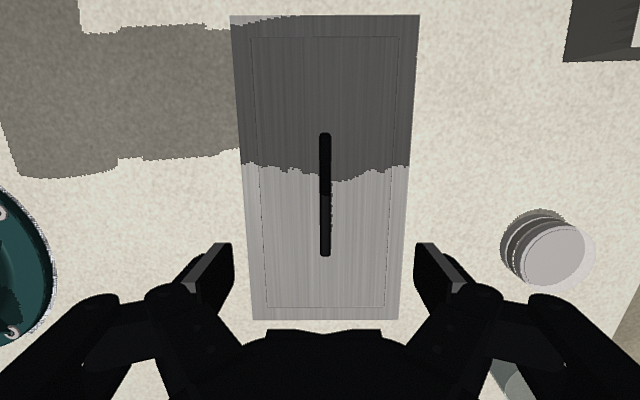

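The wrist view shows the handle at columns 319–330, rows 133–255. It is centred under the jaws and parallel to them to within 0.1°. I'll go down and grip.

>>> apply_moves(targets="1 0 0.04 0.9 0 0 0;1 0 0 0.9 0 0 0;1 0 0 0.9 0 0 0;1 0 0 0.9 0 0 0;1 0 0 0.9 0 0 0;1 0 0 0.65 0 0 0;1 0 0 0 0 0 0;0.1 0 0 0 0 0 0")

```text
time: 3.35
position: [0.4847, 0.2135, 0.1028]
orientation: [0.642, 0.766, -0.0, -0.0]
ft_force: [0.5, 0.2, -0.8]
grip_width: 0.0732
```

>>> apply_moves(targets="0 0 0 0 0 0 0;0 0 0 0 0 0 0;0 0 0 0 0 0 0;0 0 0 0 0 0 0;0 0 0 0 0 0 0;0 0 0 0 0 0 0")

```text
time: 3.95
position: [0.4849, 0.2135, 0.103]
orientation: [0.642, 0.766, 0.0, 0.0]
ft_force: [-1.7, -0.5, 5.0]
grip_width: 0.0085
```

>>> apply_moves(targets="0 0 0 -0.2 0 0 0;0 0 0 -0.5 0 0 0;0 0 0 -0.8 0 0 0;0 0 0 -0.8 0 0 0;0 0 0 -0.8 0 0 0;0 0 0 -0.6 0 0 0;0 0 0 -0.3 0 0 0;0 0 0 0 0 0 0")

```text
time: 4.75
position: [0.485, 0.2135, 0.2031]
orientation: [0.642, 0.766, 0.0, 0.0]
ft_force: [-0.1, 0.2, -3.6]
grip_width: 0.0085
```

Run:
```python
from h import *
a=np.degrees(.082); go([0.4999,-0.2395,0.202],a)
```

```text
t 4.75 pos [0.485  0.2135 0.2031] jaw 10.05 tilt 0.05 F [-0.12  0.18 -3.56] T [0.063 0.024 0.005] w 0.0085 q [ 0.26  0.28 -0.1   1.19  0.    1.66]
turn units 0.668 shift units [-18.109  -0.892   0.039]
```

>>> apply_moves(targets="0 0 0 0 0 0 0.34;0 0 0 0 0 0 0.33;0 -0.4 -0.1 0 0 0 0;0 -0.8 -0.1 0 0 0 0;0 -1 -0.1 0 0 0 0;0 -1 -0.1 0 0 0 0;0 -1 -0.1 0 0 0 0;0 -1 -0.1 0 0 0 0")

```text
time: 5.55
position: [0.4798, 0.0811, 0.2019]
orientation: [0.677, 0.736, -0.0, -0.0]
ft_force: [0.7, 0.3, -3.8]
grip_width: 0.0088
```

>>> apply_moves(targets="0 -1 -0.1 0 0 0 0;0 -1 -0.1 0 0 0 0;0 -1 -0.1 0 0 0 0;0 -1 0 0 0 0 0;0 -1 0 0 0 0 0;0 -1 0 0 0 0 0;0 -1 0 0 0 0 0;0 -1 0 0 0 0 0")

```text
time: 6.35
position: [0.4885, -0.1187, 0.2019]
orientation: [0.677, 0.736, -0.0, -0.0]
ft_force: [-0.4, -0.2, -3.2]
grip_width: 0.0091
```

>>> apply_moves(targets="0 -1 0 0 0 0 0;0 -1 0 0 0 0 0;0 -1 0 0 0 0 0;0 -0.6 0 0 0 0 0;0 -0.3 0 0 0 0 0;0 0 0 0 0 0 0;0 0 0 0 0 0 0")

```text
time: 7.05
position: [0.4971, -0.2137, 0.2024]
orientation: [0.677, 0.736, 0.0, -0.0]
ft_force: [0.7, 0.2, -4.1]
grip_width: 0.0087
```

Run:
```python
from h import *
go([0.4999,-0.2395,0.057])
im,P=snap('scene','s1'); im,P=snap('top','t1')
cv2.imwrite('pics/both1.png',np.hstack([cv2.imread('pics/s1.png')[60:360,100:500],cv2.imread('pics/t1.png')[100:400,120:520]]))
```

```text
t 7.05 pos [ 0.4971 -0.2137  0.2024] jaw 4.72 tilt 0.03 F [ 0.65  0.16 -4.13] T [0.06  0.028 0.026] w 0.0087 q [-0.56  0.3  -0.07  1.2   0.    0.93]
turn units 0.0 shift units [-1.039  0.03   5.816]
```

View pics/both1.png

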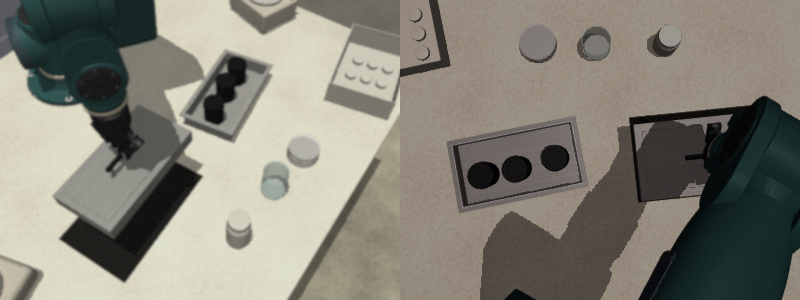

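The lid hangs level over the mat. Three black cases are uncovered in the tray, at crop pixels (483,175), (517,168) and (555,158). I'll lower the lid.

>>> apply_moves(targets="0 -0.5 0 0.3 0 0 0;0 -0.5 0 0.8 0 0 0;0 0 0 0.9 0 0 0;0 0 0 0.9 0 0 0;0 0 0 0.9 0 0 0;0 0 0 0.9 0 0 0;0 0 0 0.7 0 0 0;0 0 0 0.3 0 0 0")

```text
time: 7.95
position: [0.4986, -0.239, 0.0583]
orientation: [0.677, 0.736, -0.0, -0.001]
ft_force: [0.6, 0.7, -3.6]
grip_width: 0.0086
```

>>> apply_moves(targets="0 0 0 0.1 0 0 0;0 0 0 0.04 0 0 0;0 0 0 0 0 0 0;0.2 0 0 0 0 0 0;0.5 0 0 0 0 0 0;0.5 0 0 0 0 0 0;0.5 0 0 0 0 0 0")

```text
time: 8.65
position: [0.4995, -0.2395, 0.0568]
orientation: [0.678, 0.735, 0.0, 0.0]
ft_force: [-0.8, -0.3, -0.4]
grip_width: 0.0429
```

>>> apply_moves(targets="0.8 0 0 -0.5 0 0 0;1 0 0 -1 0 0 0;1 0 0 -1 0 0 0;1 0 0 -1 0 0 0;1 0 0 -1 0 0 0;1 0 0 -1 0 0 0;1 0 0 -1 0 0 0;1 0 0 -1 0 0 0")

```text
time: 9.45
position: [0.4992, -0.2393, 0.2452]
orientation: [0.678, 0.735, 0.0, 0.0]
ft_force: [0.9, 0.6, 0.0]
grip_width: 0.0854
```

Run:
```python
from h import *
pose()
im,P=snap('top','t2')
g=cv2.cvtColor(im,cv2.COLOR_RGB2GRAY)
n,l,s,c=cv2.connectedComponentsWithStats((g[200:330,150:320]<35).astype(np.uint8))
for i in range(1,n):
    if s[i,4]>60: print(s[i],c[i]+[150,200],ray(P,c[i]+[150,200],.08).round(4))
im,P=snap('scene','s2')
cv2.imwrite('pics/both2.png',np.hstack([cv2.resize(cv2.imread('pics/s2.png')[60:360,160:400],None,fx=1,fy=1),cv2.resize(cv2.imread('pics/t2.png')[190:340,150:430],None,fx=2,fy=2)]))
```

```text
t 9.45 pos [ 0.4992 -0.2393  0.2452] jaw 4.69 tilt 0.01 F [0.95 0.62 0.04] T [-0.08   0.007  0.01 ] w 0.0854 q [-0.59  0.31  0.06  1.32 -0.    0.89]
[111  45  28  26 568] [274.58274648 257.58802817] [[0.4956 0.1178 0.08  ]]
[ 24  46  14  60 243] [180.27572016 275.65020576] [[0.459  0.3357 0.08  ]]
[ 72  56  30  27 622] [236.19292605 268.46784566] [[0.4726 0.2068 0.08  ]]
[ 37  62  32  27 675] [202.79851852 274.66222222] [[0.4601 0.2839 0.08  ]]
```

View pics/both2.png

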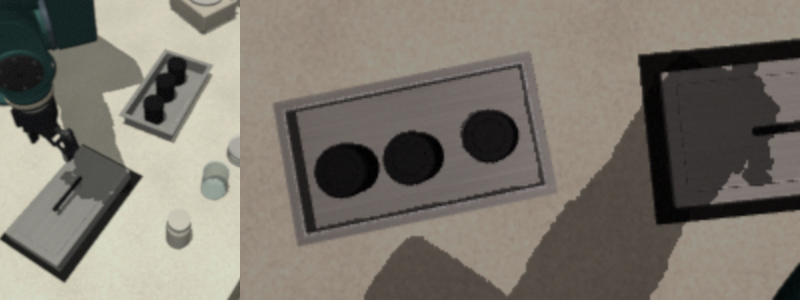

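The lid lies flat and centred on the mat, and all three cases stand in the tray (a, b, c from left to right). I'll go back over the tray and measure them close up.

Run:
```python
from h import *
go([0.48,0.20,0.245],10)
```

```text
t 9.55 pos [ 0.5003 -0.24    0.247 ] jaw 4.69 tilt 0.27 F [ 0.28  0.31 -1.22] T [ 0.022  0.003 -0.024] w 0.0851 q [-0.59  0.31  0.06  1.32 -0.    0.89]
turn units -0.664 shift units [17.475  2.257  0.032]
```

>>> apply_moves(targets="1 0 0 0 0 0 -0.66;1 1 0.15 0 0 0 0;1 1 0.15 0 0 0 0;1 1 0.15 0 0 0 0;1 1 0.15 0 0 0 0;1 1 0.15 0 0 0 0;1 1 0.15 0 0 0 0;1 1 0.15 0 0 0 0")

```text
time: 10.35
position: [0.4946, -0.0615, 0.2435]
orientation: [0.643, 0.766, -0.0, -0.0]
ft_force: [0.0, 0.2, -0.0]
grip_width: 0.0856
```

>>> apply_moves(targets="1 1 0.15 0 0 0 0;1 1 0.15 0 0 0 0;1 1 0.15 0 0 0 0;1 1 0.15 0 0 0 0;1 1 0.15 0 0 0 0;1 1 0.15 0 0 0 0;1 1 0.15 0 0 0 0;1 1 0.15 0 0 0 0")

```text
time: 11.15
position: [0.4895, 0.1407, 0.2435]
orientation: [0.643, 0.766, -0.0, -0.0]
ft_force: [0.0, -0.8, -0.2]
grip_width: 0.0857
```

>>> apply_moves(targets="1 1 0 0 0 0 0;1 1 0 0 0 0 0;1 0.5 0 0 0 0 0;1 0 0 0 0 0 0;1 0 0 0 0 0 0")

```text
time: 11.65
position: [0.479, 0.2008, 0.2438]
orientation: [0.643, 0.766, -0.0, 0.0]
ft_force: [-0.1, -0.3, 0.3]
grip_width: 0.0854
```

Run:
```python
from h import *
pose(); im,P=snap('wrist','w2')
g=cv2.cvtColor(im,cv2.COLOR_RGB2GRAY)
n,l,s,c=cv2.connectedComponentsWithStats((g<38).astype(np.uint8))
for i in range(1,n):
    if s[i,4]>300: print(s[i],c[i])
cam=np.linalg.inv(np.array(P['camera_from_world'])); print('cam',cam[:3,3].round(3),cam[:3,2].round(3))
t=cv2.imread('pics/w2.png'); cv2.imwrite('pics/w2v.png',t)
```

```text
t 11.65 pos [0.479  0.2008 0.2438] jaw 9.98 tilt 0.02 F [-0.12 -0.33  0.28] T [0.059 0.056 0.012] w 0.0854 q [ 0.24  0.25 -0.03  1.29 -0.    1.64]
[ 289   54   64   68 3284] [320.2320341   87.57155907]
[ 291  137   58   62 1614] [321.6511772  159.40582404]
[   0  172   64  150 1179] [ 41.65988126 234.32400339]
[   0  205   33  116 2146] [ 10.90680336 275.89888164]
[ 300  209   54   70 2965] [326.24485666 244.87757167]
[    0   243   640   157 53338] [321.82245304 348.13232592]
cam [0.467 0.267 0.386] [ 0.045 -0.259 -0.965]
```

View pics/w2.png

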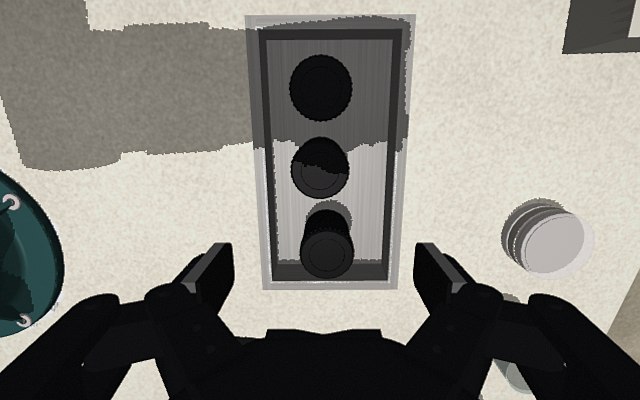

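Wrist view: cap centres are near (321,87), (320,169) and (327,254), with tray walls at columns 250–410. I'll fit each cap rim by projecting a 61 mm circle at z=0.081.

```bash
cat > cap.py <<'E'
from h import *
th=np.linspace(0,2*np.pi,90); C=np.c_[np.cos(th),np.sin(th),0*th]*.0305
def cap(P,ucen,vbot,z=.081):
    "cap centre whose projected rim has this mid column and lowest row"
    X=ray(P,(ucen,vbot-28),z)[0]
    for _ in range(8):
        p=proj(P,X+C); X=ray(P,proj(P,X)[0]+[ucen-(p[:,0].min()+p[:,0].max())/2,vbot-p[:,1].max()],z)[0]
    return X,p.min(0).round(1),p.max(0).round(1)
E
python3 - <<'E'
from cap import *
P=manip.camera_params('wrist')
for n,u,v in (('a',321,121.5),('b',320,199),('c',327,279)): print(n,*cap(P,u,v))
# tray flange corners
print(ray(P,[(246,15),(415,15),(397,288),(264,290)],.048).round(4).tolist())
E
```

```text
a [0.46123688 0.2900455  0.081     ] [289.2  54. ] [352.8 121.5]
b [0.47372826 0.21177051 0.081     ] [290.3 140.3] [349.7 199. ]
c [0.4973855  0.12003753 0.081     ] [299.5 228.7] [354.5 279. ]
[[0.3748, 0.3482, 0.048], [0.5413, 0.3774, 0.048], [0.5964, 0.0736, 0.048], [0.4303, 0.0416, 0.048]]
```

```bash
cat >> h.py <<'E'
def wrench(n=8):
    T=[];F=[]
    for _ in range(n):
        manip.grab_frame('wrist'); s=st(); T.append(s['torque']);F.append(s['ft_force'])
    M=R.from_quat(s['orientation']).as_matrix(); T=np.array(T)@M; F=np.array(F)
    print('t',round(s['time'],2),'T(tool)',T.mean(0).round(4),'+-',(T.std(0)/n**.5).round(4),'F',F.mean(0).round(2),'w',round(float(s['grip_width']),4),'pos',np.round(s['position'],4))
E
python3 - <<'E'
from h import *
go([0.4777,.2125,.028],10.2)
E
```

```text
t 11.7 pos [0.4791 0.2005 0.2439] jaw 9.94 tilt 0.02 F [ 0.03 -0.15 -0.07] T [-0.055 -0.012  0.042] w 0.0853 q [ 0.24  0.25 -0.03  1.29 -0.    1.64]
turn units -0.033 shift units [0.484 0.029 8.635]
```

>>> apply_moves(targets="1 0.48 0.03 0.5 0 0 -0.03;1 0 0 1 0 0 0;1 0 0 1 0 0 0;1 0 0 1 0 0 0;1 0 0 1 0 0 0;1 0 0 1 0 0 0;1 0 0 1 0 0 0;1 0 0 1 0 0 0")

```text
time: 12.5
position: [0.478, 0.2121, 0.0556]
orientation: [0.642, 0.767, 0.0, 0.0]
ft_force: [0.3, 0.3, 0.5]
grip_width: 0.0853
```

>>> apply_moves(targets="1 0 0 0.8 0 0 0;1 0 0 0.3 0 0 0;0.85 0 0 0 0 0 0;0.75 0 0 0 0 0 0;0.65 0 0 0 0 0 0;0.5 0 0 0 0 0 0;0.4 0 0 0 0 0 0;0.4 0 0 0 0 0 0")

```text
time: 13.3
position: [0.4778, 0.2129, 0.0302]
orientation: [0.641, 0.767, 0.0, 0.0]
ft_force: [-3.5, -3.4, 6.8]
grip_width: 0.0601
```

Run:
```python
from h import *
pose()
```

```text
t 13.3 pos [0.4778 0.2129 0.0302] jaw 10.19 tilt 0.05 F [-3.46 -3.4   6.82] T [-0.577  1.077 -0.059] w 0.0601 q [ 0.26  0.41 -0.42  0.74 -0.    1.66]
```

>>> apply_moves(targets="0.4 0 0 -0.3 0 0 0;0.4 0 0 -0.7 0 0 0;0.4 0 0 -1 0 0 0;0.4 0 0 -1 0 0 0;0.4 0 0 -1 0 0 0;0.4 0 0 -0.7 0 0 0;0.4 0 0 -0.3 0 0 0;0.4 0 0 0 0 0 0")

```text
time: 14.1
position: [0.4782, 0.2133, 0.155]
orientation: [0.641, 0.767, 0.001, 0.001]
ft_force: [-0.9, -0.9, -6.8]
grip_width: 0.0595
```

Run:
```python
from h import *
wrench()
```

```text
t 14.5 T(tool) [ 0.0048  0.0145 -0.028 ] +- [0.0083 0.0086 0.0098] F [-0.03  0.19 -6.41] w 0.0598 pos [0.4775 0.2131 0.1535]
```

>>> apply_moves(targets="0.4 1 0 0 0 0 0;0.4 -1 0 0 0 0 0;0.4 1 0 0 0 0 0;0.4 -1 0 0 0 0 0;0.4 1 0 0 0 0 0;0.4 1 0 0 0 0 0;0.4 0 0 0 0 0 0;0.4 0 0 0 0 0 0")

```text
time: 15.3
position: [0.4686, 0.2626, 0.1537]
orientation: [0.641, 0.768, -0.0, -0.0]
ft_force: [-0.5, -0.1, -6.5]
grip_width: 0.0597
```

Run:
```python
from h import *
wrench()
```

```text
t 15.7 T(tool) [-0.0085  0.0039  0.0168] +- [0.0148 0.0086 0.008 ] F [ 0.04 -0.22 -6.25] w 0.0596 pos [0.4689 0.2621 0.1541]
```

>>> apply_moves(targets="0.4 -1 0 0 0 0 0;0.4 1 0 0 0 0 0;0.4 -1 0 0 0 0 0;0.4 1 0 0 0 0 0;0.4 -1 0 0 0 0 0;0.4 -1 0 0 0 0 0;0.4 0 0 0 0 0 0;0.4 0 0 0 0 0 0")

```text
time: 16.5
position: [0.4778, 0.2129, 0.1541]
orientation: [0.642, 0.767, 0.0, -0.0]
ft_force: [0.1, 0.4, -6.6]
grip_width: 0.0602
```

Run:
```python
from h import *
wrench()
```

```text
t 16.9 T(tool) [-0.017  -0.0005  0.0133] +- [0.0113 0.0084 0.0046] F [-0.03 -0.22 -6.06] w 0.0605 pos [0.4776 0.2135 0.154 ]
```

Case b shows no moment shift (below 0.02 N m), so it looks sound. I'll stand it back where it was.

>>> apply_moves(targets="0.4 0 0 0.5 0 0 0;0.4 0 0 1 0 0 0;0.4 0 0 1 0 0 0;0.4 0 0 1 0 0 0;0.4 0 0 0.9 0 0 0;0.4 0 0 0.4 0 0 0;0.4 0 0 0.1 0 0 0;0.4 0 0 0.04 0 0 0")

```text
time: 17.7
position: [0.4781, 0.2134, 0.031]
orientation: [0.641, 0.767, 0.0, 0.0]
ft_force: [1.4, 1.4, -5.4]
grip_width: 0.0596
```

>>> apply_moves(targets="0.4 0 0 0 0 0 0;0.7 0 0 0 0 0 0;0.8 0 0 0 0 0 0;0.9 0 0 0 0 0 0;1 0 0 0 0 0 0;1 0 0 0 0 0 0;1 0 0 -0.5 0 0 0;1 0 0 -1 0 0 0")

```text
time: 18.5
position: [0.4767, 0.2129, 0.0673]
orientation: [0.641, 0.767, -0.001, -0.001]
ft_force: [0.2, 0.2, 0.7]
grip_width: 0.0856
```

>>> apply_moves(targets="1 0 0 -1 0 0 0;1 0 0 -1 0 0 0;1 0 0 -1 0 0 0;1 0 0 -1 0 0 0;1 0 0 0 0 0 0")

```text
time: 19.0
position: [0.4791, 0.2136, 0.171]
orientation: [0.641, 0.767, 0.002, 0.001]
ft_force: [0.5, -0.4, -0.3]
grip_width: 0.0855
```

Run:
```python
from h import *
go([0.4985,.1203,.150],10.2)
im,P=snap('top','t3')
g=cv2.cvtColor(im,cv2.COLOR_RGB2GRAY)
n,l,s,c=cv2.connectedComponentsWithStats((g[200:330,150:320]<35).astype(np.uint8))
for i in range(1,n):
    if s[i,4]>60: print(s[i],c[i]+[150,200])
```

```text
t 19.0 pos [0.4791 0.2136 0.171 ] jaw 10.21 tilt 0.27 F [ 0.47 -0.43 -0.3 ] T [-0.024  0.026  0.012] w 0.0855 q [ 0.26  0.29 -0.18  1.1  -0.    1.66]
turn units 0.001 shift units [-3.811  0.1    0.838]
[   0   26  101  104 6117] [196.80055583 276.21709989]
[111  45  28  26 571] [274.56392294 257.54816112]
```

>>> apply_moves(targets="1 -0.9 0.1 0 0 0 0;1 -1 0 0 0 0 0;1 -1 0 0 0 0 0;1 -0.9 0 0.3 0 0 0;1 0 0 0.9 0 0 0;1 0 0 1 0 0 0;1 0 0 1 0 0 0;1 0 0 1 0 0 0")

```text
time: 19.85
position: [0.4963, 0.12, 0.0613]
orientation: [0.641, 0.767, -0.0, -0.0]
ft_force: [-0.3, -0.3, 0.1]
grip_width: 0.0853
```

>>> apply_moves(targets="1 0 0 1 0 0 0;1 0 0 0.4 0 0 0;1 0 0 0.05 0 0 0;0.75 0 0 0 0 0 0;0.65 0 0 0 0 0 0;0.4 0 0 0 0 0 0;0.4 0 0 0 0 0 0;0.4 0 0 0 0 0 0")

```text
time: 20.65
position: [0.4975, 0.1202, 0.0281]
orientation: [0.641, 0.767, 0.001, 0.001]
ft_force: [-2.0, -1.0, 7.2]
grip_width: 0.06
```

>>> apply_moves(targets="0.4 0 0 -0.3 0 0 0;0.4 0 0 -0.7 0 0 0;0.4 0 0 -1 0 0 0;0.4 0 0 -1 0 0 0;0.4 0 0 -1 0 0 0;0.4 0 0 -0.7 0 0 0;0.4 0 0 -0.3 0 0 0;0.4 0 0 0 0 0 0")

```text
time: 21.45
position: [0.4973, 0.1202, 0.1527]
orientation: [0.641, 0.767, 0.001, 0.001]
ft_force: [0.4, 0.3, -6.0]
grip_width: 0.0599
```

Run:
```python
from h import *
wrench()
```

```text
t 21.85 T(tool) [ 0.0115  0.0074 -0.0009] +- [0.0086 0.0115 0.0088] F [-0.07 -0.21 -6.15] w 0.0599 pos [0.4968 0.1201 0.1513]
```

>>> apply_moves(targets="0.4 1 0 0 0 0 0;0.4 -1 0 0 0 0 0;0.4 1 0 0 0 0 0;0.4 -1 0 0 0 0 0;0.4 1 0 0 0 0 0;0.4 1 0 0 0 0 0;0.4 0 0 0 0 0 0;0.4 0 0 0 0 0 0")

```text
time: 22.65
position: [0.4879, 0.1696, 0.1516]
orientation: [0.641, 0.768, -0.0, -0.0]
ft_force: [-0.1, 0.3, -6.3]
grip_width: 0.0601
```

Run:
```python
from h import *
wrench()
```

```text
t 23.05 T(tool) [ 0.002   0.0057 -0.0328] +- [0.0123 0.0104 0.0066] F [ 0.1   0.12 -5.65] w 0.0599 pos [0.4882 0.1691 0.1518]
```

>>> apply_moves(targets="0.4 -1 0 0 0 0 0;0.4 1 0 0 0 0 0;0.4 -1 0 0 0 0 0;0.4 1 0 0 0 0 0;0.4 -1 0 0 0 0 0;0.4 -1 0 0 0 0 0;0.4 0 0 0 0 0 0;0.4 0 0 0 0 0 0")

```text
time: 23.85
position: [0.4971, 0.1198, 0.1518]
orientation: [0.642, 0.767, 0.0, -0.0]
ft_force: [0.1, 0.4, -6.2]
grip_width: 0.0598
```

Run:
```python
from h import *
wrench()
```

```text
t 24.25 T(tool) [0.002  0.0352 0.0093] +- [0.0101 0.0138 0.0091] F [-0.01  0.25 -5.68] w 0.0596 pos [0.4969 0.1204 0.1518]
```

Run:
```python
from h import *
wrench(14)
```

```text
t 24.95 T(tool) [-0.0052  0.0102  0.0028] +- [0.0115 0.0095 0.0069] F [ 0.07  0.13 -5.83] w 0.0598 pos [0.497  0.1201 0.1518]
```

Case c shows no shift either (mean below 0.02 N m). I'll put it back and test case a.

>>> apply_moves(targets="0.4 0 0 0.5 0 0 0;0.4 0 0 1 0 0 0;0.4 0 0 1 0 0 0;0.4 0 0 1 0 0 0;0.4 0 0 0.9 0 0 0;0.4 0 0 0.4 0 0 0;0.4 0 0 0.1 0 0 0;0.4 0 0 0.04 0 0 0")

```text
time: 25.75
position: [0.4961, 0.1203, 0.0292]
orientation: [0.641, 0.767, -0.0, -0.001]
ft_force: [-14.8, 1.8, 25.8]
grip_width: 0.0598
```

>>> apply_moves(targets="0.4 0 0 0 0 0 0;0.7 0 0 0 0 0 0;0.8 0 0 0 0 0 0;0.9 0 0 0 0 0 0;1 0 0 0 0 0 0;1 0 0 0 0 0 0;1 0 0 -0.5 0 0 0;1 0 0 -1 0 0 0")

```text
time: 26.55
position: [0.496, 0.12, 0.065]
orientation: [0.641, 0.767, -0.001, -0.001]
ft_force: [0.3, 0.5, -0.7]
grip_width: 0.0851
```

>>> apply_moves(targets="1 0 0 -1 0 0 0;1 0 0 -1 0 0 0;1 0 0 -1 0 0 0;1 0 0 -1 0 0 0;1 0 0 0 0 0 0")

```text
time: 27.05
position: [0.4985, 0.1203, 0.1686]
orientation: [0.641, 0.767, 0.002, 0.002]
ft_force: [0.7, 0.3, -1.1]
grip_width: 0.0853
```

Run:
```python
from h import *
go([0.4645,.2907,.150],10.2)
```

```text
t 27.05 pos [0.4985 0.1203 0.1686] jaw 10.21 tilt 0.27 F [ 0.7   0.35 -1.09] T [-0.001  0.027 -0.045] w 0.0853 q [ 0.08  0.27 -0.22  1.08 -0.    1.47]
turn units 0.001 shift units [ 6.951 -0.134  0.742]
```

>>> apply_moves(targets="1 0.95 -0.13 0 0 0 0;1 1 0 0 0 0 0;1 1 0 0 0 0 0;1 1 0 0 0 0 0;1 1 0 0 0 0 0;1 1 0 0 0 0 0;1 0.7 0 0 0 0 0;1 0.3 0 0.4 0 0 0")

```text
time: 27.85
position: [0.4631, 0.292, 0.1557]
orientation: [0.641, 0.768, 0.001, 0.0]
ft_force: [0.4, -0.5, -0.9]
grip_width: 0.0853
```

>>> apply_moves(targets="1 0 0 1 0 0 0;1 0 0 1 0 0 0;1 0 0 1 0 0 0;1 0 0 1 0 0 0;1 0 0 0.8 0 0 0;1 0 0 0.35 0 0 0;0.8 0 0 0 0 0 0;0.7 0 0 0 0 0 0")

```text
time: 28.65
position: [0.4628, 0.2904, 0.0275]
orientation: [0.641, 0.767, -0.0, -0.0]
ft_force: [-7.4, -2.4, 11.2]
grip_width: 0.0609
```

>>> apply_moves(targets="0.4 0 0 0 0 0 0;0.4 0 0 0 0 0 0;0.4 0 0 0 0 0 0;0.4 0 0 -0.3 0 0 0;0.4 0 0 -0.7 0 0 0;0.4 0 0 -1 0 0 0;0.4 0 0 -1 0 0 0;0.4 0 0 -1 0 0 0")

```text
time: 29.45
position: [0.4629, 0.2906, 0.1284]
orientation: [0.641, 0.767, 0.0, 0.0]
ft_force: [0.1, 0.5, -6.3]
grip_width: 0.06
```

>>> apply_moves(targets="0.4 0 0 -0.7 0 0 0;0.4 0 0 -0.3 0 0 0;0.4 0 0 0 0 0 0")

```text
time: 29.75
position: [0.4634, 0.2908, 0.1527]
orientation: [0.641, 0.767, 0.001, 0.0]
ft_force: [0.4, -0.3, -6.9]
grip_width: 0.06
```

Run:
```python
from h import *
wrench(10)
```

```text
t 30.25 T(tool) [-0.0142 -0.0089 -0.0175] +- [0.0082 0.008  0.006 ] F [-0.17 -0.11 -6.22] w 0.0601 pos [0.4629 0.2905 0.1518]
```

>>> apply_moves(targets="0.4 1 0 0 0 0 0;0.4 -1 0 0 0 0 0;0.4 1 0 0 0 0 0;0.4 -1 0 0 0 0 0;0.4 1 0 0 0 0 0;0.4 1 0 0 0 0 0;0.4 0 0 0 0 0 0;0.4 0 0 0 0 0 0")

```text
time: 31.05
position: [0.454, 0.34, 0.1518]
orientation: [0.641, 0.767, -0.0, 0.0]
ft_force: [0.6, 0.3, -5.6]
grip_width: 0.0602
```

Run:
```python
from h import *
wrench(10)
```

```text
t 31.55 T(tool) [-0.0076 -0.0126 -0.0067] +- [0.0115 0.0085 0.0096] F [ 0.07  0.12 -6.25] w 0.0603 pos [0.4542 0.3396 0.1521]
```

>>> apply_moves(targets="0.4 -1 0 0 0 0 0;0.4 1 0 0 0 0 0;0.4 -1 0 0 0 0 0;0.4 1 0 0 0 0 0;0.4 -1 0 0 0 0 0;0.4 -1 0 0 0 0 0;0.4 0 0 0 0 0 0;0.4 0 0 0 0 0 0")

```text
time: 32.35
position: [0.4632, 0.2903, 0.1522]
orientation: [0.642, 0.767, 0.0, -0.0]
ft_force: [0.1, 0.1, -6.0]
grip_width: 0.0599
```

Run:
```python
from h import *
wrench(10)
```

```text
t 32.85 T(tool) [ 0.008   0.0112 -0.0037] +- [0.0095 0.0096 0.0084] F [-0.15  0.21 -6.25] w 0.0603 pos [0.4629 0.2907 0.152 ]
```

None of the three answered, so this shake was probably too gentle to overcome the weight's friction. A tilt makes the weight slide for certain, so I'll tip the held case to each side and measure it upright after each tip.

>>> apply_moves(targets="0.4 0 0 0 0 1 0;0.4 0 0 0 0 1 0;0.4 0 0 0 0 1 0;0.4 0 0 0 0 1 0;0.4 0 0 0 0 1 0;0.4 0 0 0 0 0 0;0.4 0 0 0 0 -1 0;0.4 0 0 0 0 -1 0")

```text
time: 33.65
position: [0.4641, 0.2894, 0.1523]
orientation: [0.629, 0.75, 0.131, -0.155]
ft_force: [-0.1, 0.4, -7.0]
grip_width: 0.0602
```

>>> apply_moves(targets="0.4 0 0 0 0 -1 0;0.4 0 0 0 0 -1 0;0.4 0 0 0 0 -1 0;0.4 0 0 0 0 0 0;0.4 0 0 0 0 0 0")

```text
time: 34.15
position: [0.4627, 0.2918, 0.1524]
orientation: [0.641, 0.768, 0.001, -0.0]
ft_force: [-1.0, -0.6, -6.4]
grip_width: 0.06
```

Run:
```python
from h import *
wrench(10)
```

```text
t 34.65 T(tool) [ 0.0092 -0.0039 -0.0101] +- [0.0086 0.0072 0.0085] F [-0.1  -0.03 -6.36] w 0.0603 pos [0.4632 0.2902 0.152 ]
```

>>> apply_moves(targets="0.4 0 0 0 0 -1 0;0.4 0 0 0 0 -1 0;0.4 0 0 0 0 -1 0;0.4 0 0 0 0 -1 0;0.4 0 0 0 0 -1 0;0.4 0 0 0 0 0 0;0.4 0 0 0 0 1 0;0.4 0 0 0 0 1 0")

```text
time: 35.45
position: [0.4635, 0.2921, 0.1516]
orientation: [0.627, 0.752, -0.13, 0.157]
ft_force: [0.3, -0.8, -6.4]
grip_width: 0.06
```

>>> apply_moves(targets="0.4 0 0 0 0 1 0;0.4 0 0 0 0 1 0;0.4 0 0 0 0 1 0;0.4 0 0 0 0 0 0;0.4 0 0 0 0 0 0")

```text
time: 35.95
position: [0.4635, 0.2895, 0.153]
orientation: [0.642, 0.767, 0.001, 0.001]
ft_force: [0.3, 0.2, -6.1]
grip_width: 0.0601
```

Run:
```python
from h import *
wrench(10); pose()
```

```text
t 36.45 T(tool) [0.0068 0.0169 0.008 ] +- [0.005  0.016  0.0065] F [ 0.09  0.28 -6.45] w 0.0602 pos [0.4629 0.2909 0.1518]
t 36.45 pos [0.4629 0.2909 0.1518] jaw 10.24 tilt 0.02 F [ 0.61  0.03 -6.44] T [-0.054  0.021 -0.031] w 0.0602 q [ 0.41  0.34 -0.16  1.07 -0.    1.8 ]
```

Case a is sound (tilt difference 0.02±0.017 against the 0.08 expected). I'll put it back and tilt-test b.

>>> apply_moves(targets="0.4 0 0 0.5 0 0 0;0.4 0 0 1 0 0 0;0.4 0 0 1 0 0 0;0.4 0 0 1 0 0 0;0.4 0 0 0.9 0 0 0;0.4 0 0 0.4 0 0 0;0.4 0 0 0.1 0 0 0;0.4 0 0 0.04 0 0 0")

```text
time: 37.25
position: [0.4634, 0.2908, 0.029]
orientation: [0.641, 0.767, 0.0, 0.0]
ft_force: [0.7, 0.0, -5.6]
grip_width: 0.06
```

>>> apply_moves(targets="0.4 0 0 0 0 0 0;0.7 0 0 0 0 0 0;0.8 0 0 0 0 0 0;0.9 0 0 0 0 0 0;1 0 0 0 0 0 0;1 0 0 0 0 0 0;1 0 0 -0.5 0 0 0;1 0 0 -1 0 0 0")

```text
time: 38.05
position: [0.4621, 0.2902, 0.0653]
orientation: [0.641, 0.767, -0.001, -0.001]
ft_force: [-0.0, -0.4, 0.1]
grip_width: 0.0852
```

>>> apply_moves(targets="1 0 0 -1 0 0 0;1 0 0 -1 0 0 0;1 0 0 -1 0 0 0;1 0 0 -0.5 0 0 0;1 0 0 0 0 0 0")

```text
time: 38.55
position: [0.4638, 0.2909, 0.1552]
orientation: [0.641, 0.767, 0.001, 0.001]
ft_force: [0.8, -0.5, -0.3]
grip_width: 0.0858
```

Run:
```python
from h import *
go([0.4778,.2129,.029],10.2)
```

```text
t 38.55 pos [0.4638 0.2909 0.1552] jaw 10.2 tilt 0.17 F [ 0.83 -0.51 -0.3 ] T [-0.065  0.002 -0.008] w 0.0858 q [ 0.41  0.33 -0.16  1.08 -0.    1.8 ]
turn units 0.001 shift units [-3.174 -0.017  5.044]
```

>>> apply_moves(targets="1 -0.9 0 0 0 0 0;1 -1 0 0 0 0 0;1 -0.9 0 0.2 0 0 0;1 -0.37 0 0.8 0 0 0;1 0 0 1 0 0 0;1 0 0 1 0 0 0;1 0 0 1 0 0 0;0.95 0 0 0.7 0 0 0")

```text
time: 39.35
position: [0.4759, 0.2122, 0.0337]
orientation: [0.641, 0.767, -0.001, -0.001]
ft_force: [0.0, 0.0, -0.7]
grip_width: 0.081
```

>>> apply_moves(targets="0.9 0 0 0.3 0 0 0;0.75 0 0 0 0 0 0;0.4 0 0 0 0 0 0;0.4 0 0 0 0 0 0;0.4 0 0 0 0 0 0;0.4 0 0 -0.3 0 0 0;0.4 0 0 -0.7 0 0 0;0.4 0 0 -1 0 0 0")

```text
time: 40.15
position: [0.4763, 0.2124, 0.0789]
orientation: [0.641, 0.767, -0.001, -0.001]
ft_force: [0.3, 0.1, -5.8]
grip_width: 0.0595
```

>>> apply_moves(targets="0.4 0 0 -1 0 0 0;0.4 0 0 -1 0 0 0;0.4 0 0 -0.7 0 1 0;0.4 0 0 -0.3 0 1 0;0.4 0 0 0 0 1 0;0.4 0 0 0 0 1 0;0.4 0 0 0 0 1 0;0.4 0 0 0 0 0 0")

```text
time: 40.95
position: [0.4776, 0.2095, 0.1523]
orientation: [0.604, 0.719, 0.22, -0.264]
ft_force: [1.8, -0.2, -6.8]
grip_width: 0.0598
```

>>> apply_moves(targets="0.4 0 0 0 0 -1 0;0.4 0 0 0 0 -1 0;0.4 0 0 0 0 -1 0;0.4 0 0 0 0 -1 0;0.4 0 0 0 0 -1 0;0.4 0 0 0 0 0 0;0.4 0 0 0 0 0 0")

```text
time: 41.65
position: [0.4769, 0.2128, 0.1542]
orientation: [0.641, 0.768, 0.001, 0.0]
ft_force: [0.4, 0.1, -6.1]
grip_width: 0.0597
```

Run:
```python
from h import *
wrench(10)
```

```text
t 42.15 T(tool) [-0.0054 -0.0159 -0.0005] +- [0.0083 0.0084 0.0092] F [ 0.25  0.31 -6.65] w 0.0601 pos [0.4773 0.2112 0.1534]
```

>>> apply_moves(targets="0.4 0 0 0 0 -1 0;0.4 0 0 0 0 -1 0;0.4 0 0 0 0 -1 0;0.4 0 0 0 0 -1 0;0.4 0 0 0 0 -1 0;0.4 0 0 0 0 0 0;0.4 0 0 0 0 1 0;0.4 0 0 0 0 1 0")

```text
time: 42.95
position: [0.4778, 0.2131, 0.1532]
orientation: [0.627, 0.752, -0.13, 0.157]
ft_force: [-0.3, -0.3, -6.7]
grip_width: 0.06
```

>>> apply_moves(targets="0.4 0 0 0 0 1 0;0.4 0 0 0 0 1 0;0.4 0 0 0 0 1 0;0.4 0 0 0 0 0 0;0.4 0 0 0 0 0 0")

```text
time: 43.45
position: [0.4777, 0.2104, 0.1543]
orientation: [0.642, 0.767, 0.001, 0.001]
ft_force: [0.1, 0.4, -7.5]
grip_width: 0.0598
```

Run:
```python
from h import *
wrench(10); pose()
```

```text
t 43.95 T(tool) [0.0177 0.004  0.0025] +- [0.0068 0.0106 0.007 ] F [ 0.58  0.06 -6.26] w 0.0599 pos [0.4771 0.2119 0.1533]
t 43.95 pos [0.4771 0.2119 0.1533] jaw 10.25 tilt 0.01 F [ 0.15 -0.21 -7.38] T [-0.009 -0.002 -0.004] w 0.0599 q [ 0.26  0.29 -0.22  1.06 -0.    1.65]
```

Case b is sound too (difference 0.02±0.013), which leaves c. I'll put b back and verify c the same way.

>>> apply_moves(targets="0.4 0 0 0.5 0 0 0;0.4 0 0 1 0 0 0;0.4 0 0 1 0 0 0;0.4 0 0 1 0 0 0;0.4 0 0 0.9 0 0 0;0.4 0 0 0.4 0 0 0;0.4 0 0 0.1 0 0 0;0.4 0 0 0.05 0 0 0")

```text
time: 44.75
position: [0.4776, 0.2117, 0.0302]
orientation: [0.641, 0.767, 0.0, 0.0]
ft_force: [-0.5, -0.2, -6.9]
grip_width: 0.0596
```

>>> apply_moves(targets="0.4 0 0 0 0 0 0;0.7 0 0 0 0 0 0;0.8 0 0 0 0 0 0;0.9 0 0 0 0 0 0;1 0 0 0 0 0 0;1 0 0 0 0 0 0;1 0 0 -0.5 0 0 0;1 0 0 -1 0 0 0")

```text
time: 45.55
position: [0.4762, 0.2112, 0.0665]
orientation: [0.641, 0.767, -0.001, -0.001]
ft_force: [0.2, -0.2, 0.4]
grip_width: 0.0856
```

>>> apply_moves(targets="1 0 0 -1 0 0 0;1 0 0 -1 0 0 0;1 0 0 -1 0 0 0;1 0 0 -0.5 0 0 0;1 0 0 0 0 0 0")

```text
time: 46.05
position: [0.4781, 0.2118, 0.1563]
orientation: [0.641, 0.767, 0.001, 0.001]
ft_force: [-0.2, -0.4, -1.1]
grip_width: 0.0851
```

Run:
```python
from h import *
go([0.4972,.1202,.029],10.2)
```

```text
t 46.05 pos [0.4781 0.2118 0.1563] jaw 10.21 tilt 0.18 F [-0.17 -0.36 -1.15] T [ 0.001 -0.085  0.013] w 0.0851 q [ 0.26  0.29 -0.22  1.06 -0.    1.65]
turn units 0.001 shift units [-3.742  0.087  5.091]
```

>>> apply_moves(targets="1 -0.9 0.09 0 0 0 0;1 -1 0 0 0 0 0;1 -1 0 0.2 0 0 0;1 -0.84 0 0.6 0 0 0;1 0 0 1 0 0 0;1 0 0 1 0 0 0;1 0 0 1 0 0 0;0.95 0 0 0.9 0 0 0")

```text
time: 46.85
position: [0.4952, 0.1198, 0.0352]
orientation: [0.641, 0.767, -0.0, -0.001]
ft_force: [-0.5, 0.6, -0.1]
grip_width: 0.0814
```

>>> apply_moves(targets="0.9 0 0 0.35 0 0 0;0.75 0 0 0 0 0 0;0.4 0 0 0 0 0 0;0.4 0 0 0 0 0 0;0.4 0 0 0 0 0 0;0.4 0 0 -0.3 0 0 0;0.4 0 0 -0.7 0 0 0;0.4 0 0 -1 0 0 0")

```text
time: 47.65
position: [0.4952, 0.1198, 0.0789]
orientation: [0.641, 0.767, -0.001, -0.001]
ft_force: [-0.1, -0.7, -6.3]
grip_width: 0.0592
```

>>> apply_moves(targets="0.4 0 0 -1 0 0 0;0.4 0 0 -1 0 0 0;0.4 0 0 -0.7 0 1 0;0.4 0 0 -0.3 0 1 0;0.4 0 0 0 0 1 0;0.4 0 0 0 0 1 0;0.4 0 0 0 0 1 0;0.4 0 0 0 0 0 0")

```text
time: 48.45
position: [0.4966, 0.1168, 0.1521]
orientation: [0.604, 0.719, 0.22, -0.264]
ft_force: [0.7, -0.7, -6.4]
grip_width: 0.0597
```

>>> apply_moves(targets="0.4 0 0 0 0 -1 0;0.4 0 0 0 0 -1 0;0.4 0 0 0 0 -1 0;0.4 0 0 0 0 -1 0;0.4 0 0 0 0 -1 0;0.4 0 0 0 0 0 0;0.4 0 0 0 0 0 0")

```text
time: 49.15
position: [0.4959, 0.1202, 0.1544]
orientation: [0.641, 0.768, 0.001, 0.0]
ft_force: [-0.6, 0.4, -6.4]
grip_width: 0.0595
```

Run:
```python
from h import *
wrench(10)
```

```text
t 49.65 T(tool) [-0.0046  0.0043  0.0041] +- [0.0086 0.0079 0.0094] F [ 0.02 -0.11 -6.1 ] w 0.0593 pos [0.4963 0.1186 0.1533]
```

>>> apply_moves(targets="0.4 0 0 0 0 -1 0;0.4 0 0 0 0 -1 0;0.4 0 0 0 0 -1 0;0.4 0 0 0 0 -1 0;0.4 0 0 0 0 -1 0;0.4 0 0 0 0 0 0;0.4 0 0 0 0 1 0;0.4 0 0 0 0 1 0")

```text
time: 50.45
position: [0.4967, 0.1203, 0.1533]
orientation: [0.627, 0.752, -0.13, 0.157]
ft_force: [-0.9, -0.6, -7.2]
grip_width: 0.0598
```

>>> apply_moves(targets="0.4 0 0 0 0 1 0;0.4 0 0 0 0 1 0;0.4 0 0 0 0 1 0;0.4 0 0 0 0 0 0;0.4 0 0 0 0 0 0")

```text
time: 50.95
position: [0.4966, 0.1177, 0.154]
orientation: [0.642, 0.767, 0.0, 0.001]
ft_force: [0.7, 0.5, -5.4]
grip_width: 0.0592
```

Run:
```python
from h import *
wrench(10); pose()
```

```text
t 51.45 T(tool) [ 0.0091 -0.0252 -0.0012] +- [0.0107 0.0117 0.0055] F [-0.1   0.15 -5.92] w 0.0594 pos [0.4961 0.1192 0.1533]
t 51.45 pos [0.4961 0.1192 0.1533] jaw 10.25 tilt 0.01 F [-0.38 -0.14 -5.07] T [0.018 0.035 0.037] w 0.0594 q [ 0.08  0.28 -0.25  1.05 -0.    1.47]
```

The result for c is small but has the sign a loose weight would give; a and b did not follow it in the tilt test. I'll run a stronger, longer tilt on c while I hold it.

>>> apply_moves(targets="0.4 0 0 0 0 1 0;0.4 0 0 0 0 1 0;0.4 0 0 0 0 1 0;0.4 0 0 0 0 1 0;0.4 0 0 0 0 1 0;0.4 0 0 0 0 1 0;0.4 0 0 0 0 1 0;0.4 0 0 0 0 0 0")

```text
time: 52.25
position: [0.4965, 0.1173, 0.1504]
orientation: [0.567, 0.675, 0.301, -0.363]
ft_force: [1.1, -0.5, -5.8]
grip_width: 0.0597
```

>>> apply_moves(targets="0.4 0 0 0 0 0 0;0.4 0 0 0 0 0 0;0.4 0 0 0 0 -0.6 0;0.4 0 0 0 0 -0.9 0;0.4 0 0 0 0 -1 0;0.4 0 0 0 0 -1 0;0.4 0 0 0 0 -1 0;0.4 0 0 0 0 -1 0")

```text
time: 53.05
position: [0.4965, 0.1195, 0.1563]
orientation: [0.638, 0.763, 0.067, -0.075]
ft_force: [-0.7, 0.4, -7.6]
grip_width: 0.0597
```

>>> apply_moves(targets="0.4 0 0 0 0 -0.7 0;0.4 0 0 0 0 -0.5 0;0.4 0 0 0 0 -0.3 0;0.4 0 0 0 0 0 0;0.4 0 0 0 0 0 0")

```text
time: 53.55
position: [0.4959, 0.1197, 0.1545]
orientation: [0.641, 0.767, 0.001, 0.001]
ft_force: [0.3, 0.2, -5.9]
grip_width: 0.0595
```

Run:
```python
from h import *
wrench(12); pose()
```

```text
t 54.15 T(tool) [-0.0004  0.019  -0.0018] +- [0.0083 0.007  0.008 ] F [ 0.16  0.06 -5.95] w 0.0598 pos [0.4962 0.1188 0.1533]
t 54.15 pos [0.4962 0.1188 0.1533] jaw 10.19 tilt 0.01 F [ 0.84  0.56 -7.19] T [ 0.011 -0.057 -0.031] w 0.0598 q [ 0.08  0.28 -0.25  1.05  0.    1.47]
```

>>> apply_moves(targets="0.4 0 0 0 0 -1 0;0.4 0 0 0 0 -1 0;0.4 0 0 0 0 -1 0;0.4 0 0 0 0 -1 0;0.4 0 0 0 0 -1 0;0.4 0 0 0 0 -1 0;0.4 0 0 0 0 -1 0;0.4 0 0 0 0 0 0")

```text
time: 54.95
position: [0.4955, 0.1203, 0.1502]
orientation: [0.564, 0.678, -0.304, 0.36]
ft_force: [-0.5, -0.8, -6.1]
grip_width: 0.0597
```

>>> apply_moves(targets="0.4 0 0 0 0 0 0;0.4 0 0 0 0 0.6 0;0.4 0 0 0 0 0.9 0;0.4 0 0 0 0 1 0;0.4 0 0 0 0 1 0;0.4 0 0 0 0 1 0;0.4 0 0 0 0 1 0;0.4 0 0 0 0 0.7 0")

```text
time: 55.75
position: [0.4974, 0.118, 0.1567]
orientation: [0.641, 0.766, -0.03, 0.043]
ft_force: [-0.3, -0.4, -6.5]
grip_width: 0.0598
```

>>> apply_moves(targets="0.4 0 0 0 0 0.5 0;0.4 0 0 0 0 0.3 0;0.4 0 0 0 0 0 0;0.4 0 0 0 0 0 0")

```text
time: 56.15
position: [0.4966, 0.1182, 0.1547]
orientation: [0.642, 0.767, 0.001, 0.001]
ft_force: [-0.5, 0.4, -6.5]
grip_width: 0.0597
```

Run:
```python
from h import *
wrench(12); go([0.6235,.205,.225],10.2)
```

```text
t 56.75 T(tool) [ 0.0159 -0.034  -0.0169] +- [0.0067 0.0071 0.0098] F [ 0.02  0.   -5.69] w 0.0595 pos [0.4962 0.119  0.1533]
t 56.75 pos [0.4962 0.119  0.1533] jaw 10.22 tilt 0.01 F [-0.4   0.06 -6.34] T [-0.063  0.033  0.055] w 0.0595 q [ 0.08  0.28 -0.25  1.05 -0.    1.47]
turn units 0.002 shift units [ 2.484  5.621 -2.868]
```

The moment went +0.019 → −0.034 N m (difference 0.053±0.010, right sign), so c rattles. I'll shake it hard in all axes to make sure it knocks, then present it.

>>> apply_moves(targets="0.4 0 0 -1 0 0 0;0.4 0 0 -1 0 0 0;0.4 1 0.6 -1 0 0 0;0.4 -1 -0.6 1 0 0 0;0.4 1 0.6 -1 0 0 0;0.4 -1 -0.6 1 0 0 0;0.4 1 0.6 -1 0 0 0;0.4 -1 -0.6 1 0 0 0")

```text
time: 57.55
position: [0.5004, 0.1224, 0.2073]
orientation: [0.64, 0.768, 0.004, 0.003]
ft_force: [6.3, -0.9, -3.7]
grip_width: 0.0594
```

>>> apply_moves(targets="0.4 1 0 0 0 -1 0;0.4 1 0 0 0 -1 0;0.4 -1 0 0 0 1 0;0.4 -1 0 0 0 1 0;0.4 0 0 -1 0 0 0;0.4 0 0 1 0 0 0;0.4 0 0 -1 0 0 0;0.4 0 0 1 0 0 0")

```text
time: 58.35
position: [0.498, 0.1199, 0.2139]
orientation: [0.641, 0.767, 0.002, 0.002]
ft_force: [1.5, 0.6, -1.5]
grip_width: 0.0592
```

Run:
```python
from h import *
go([0.6235,.205,.225],10.2)
```

```text
t 58.35 pos [0.498  0.1199 0.2139] jaw 10.19 tilt 0.36 F [ 1.46  0.62 -1.51] T [-0.05  -0.027 -0.002] w 0.0592 q [ 0.08  0.24 -0.12  1.2  -0.    1.47]
turn units -0.001 shift units [ 2.463  5.547 -0.412]
```

>>> apply_moves(targets="0.4 1 1 0 0 0 0;0.4 -1 -1 0 0 0 0;0.4 1 1 0 0 0 0;0.4 -1 -1 0 0 0 0;0.4 1 1 0 0 0 0;0.4 -1 -1 0 0 0 0;0.4 0.4 0.8 0 0 0 0;0.4 0.4 0.9 0 0 0 0")

```text
time: 59.15
position: [0.534, 0.1468, 0.2104]
orientation: [0.642, 0.767, -0.0, -0.0]
ft_force: [0.2, 0.1, -6.1]
grip_width: 0.0592
```

>>> apply_moves(targets="0.4 0.4 0.9 -0.2 0 0 0;0.4 0.4 0.9 -0.2 0 0 0;0.4 0.4 0.9 0 0 0 0;0.4 0.3 0.7 0 0 0 0;0.4 0.2 0.4 0 0 0 0;0.4 0 0 0 0 0 0;0.4 0 0 0 0 0 0;0.4 0 0 0 0 0 0")

```text
time: 59.95
position: [0.6198, 0.2054, 0.2204]
orientation: [0.641, 0.767, -0.0, -0.0]
ft_force: [0.1, -0.5, -5.8]
grip_width: 0.0595
```

Run:
```python
from h import *
s,M=pose(); c,sn=np.cos(.178),np.sin(.178); d=np.array(s['position'])[:2]-[.4857,.2102]; print('tray frame',d@[c,sn],d@[-sn,c])
snap('scene','s4'); snap('top','t4')
cv2.imwrite('pics/both4.png',np.hstack([cv2.imread('pics/s4.png')[60:360,160:400],cv2.resize(cv2.imread('pics/t4.png')[120:320,150:510],None,fx=1.5,fy=1.5)]))
```

```text
t 59.95 pos [0.6198 0.2054 0.2204] jaw 10.19 tilt 0.01 F [ 0.14 -0.49 -5.76] T [ 0.012  0.007 -0.008] w 0.0595 q [ 0.2   0.49  0.29  1.36 -0.    1.59]
tray frame 0.13109504495125857 -0.028493295593238915
```

View pics/both4.png

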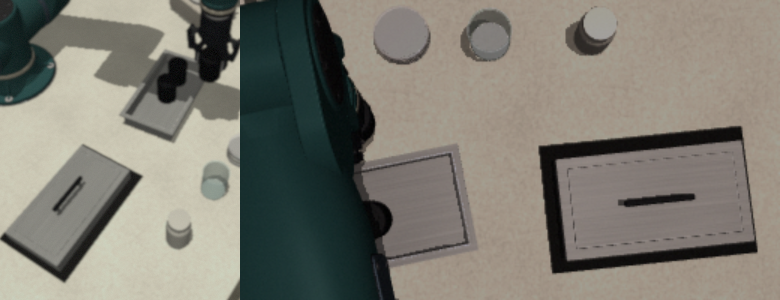

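The final view shows two cases upright in the tray, the lid flat on the mat, the bystanders in place, and c held upright 0.13 m beyond the tray centre. Handing in.

Run:
```python
from h import *
wrench(6); pose(); print(manip.sign_off())
```

```text
t 60.35 T(tool) [-0.0221  0.0128  0.0073] +- [0.0101 0.0181 0.0109] F [ 0.39  0.05 -5.83] w 0.0591 pos [0.6202 0.2056 0.2204]
t 60.35 pos [0.6202 0.2056 0.2204] jaw 10.2 tilt 0.01 F [ 0.49 -0.25 -5.46] T [ 0.065 -0.01  -0.01 ] w 0.0591 q [ 0.2   0.49  0.29  1.36 -0.    1.59]
the job is handed in; nothing more can be done
None
```

I handed the job in at 60.4 s holding case c (the −y end), the one I identified as rattling. The evidence for c is good but not overwhelming. The lid is on the mat, and a and b are back in the tray.

**Finding the loose weight**
- **Sideways shake:** the first shake, on all three cases, showed nothing. It was probably too gentle to overcome the weight's friction.
- **40° tilts:** these weren't conclusive on their own. For c the wrist moment shifted by 0.03±0.014 N m, in the direction a loose weight would give. For a and b it shifted by about 0.02 N m the opposite way, which is within noise.
- **56° tilts, c only:** the moment went from +0.019 to −0.034 N m. That 0.053±0.010 shift is clear, but less than the 0.08 you gave. I did not repeat this tilt on a and b.
- **The knock:** I then shook c hard in several directions to make it knock. I could not measure the knock force, so I can't confirm it passed 9 N.

**Last checks**
- **Case c:** it was gripped at 59 mm opening, with the gripper tilted 0.01°. Its underside was about 0.19 m above the bench, 0.131 m beyond the tray centre along +x and −0.03 m along y. These come from the gripper's pose, not from measuring the case itself.
- **Everything else:** the last pictures show the lid flat and centred on the mat, a and b upright in the tray, and the bystanders where they were. In the top view the arm hid part of the tray, so I judged a and b mainly from the scene view.
- **Set-down force:** I read about 26 N at the wrist when putting c down the first time; the other set-downs showed nothing unusual.

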